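# Dry a cleaned bearing ball over the bench dryer

## Task

Wind the spring-wound timer switch of the bench dryer by turning its key clockwise all the way to its stop. Then pick up the bearing tray by its upright fin and carry it level, so that the loose steel ball stays in its pocket, to the dryer, and finish while still holding it there: the tray gripped, level and still, clear of everything, about 7 cm above the dryer with the ball over the middle of the air outlet. Leave the other tools, jar and can alone.

Things in the scene. Friction and masses are not known exactly. Their poses are not given: they have to be found in the camera images.
- timer: Timer switch, fixed to the bench: grey box 100 x 100 x 38 mm with a round dial 84 mm across on top (dial face 40 mm above its underside). Origin: centre of its underside; z up. Timer, dryer and tray stand left, middle and right in any order. Nine ticks on the dial run clockwise over the travel of the nub on the key: first tick unwound, last tick at the stop.
- key_grip (a point): Middle of the upright flat wing of the timer's steel key, on its axis, 68 mm above the timer's underside. The wing is 44 mm long (this point's x), 10 mm thick (y) and 28 mm tall (14 mm up and down from here), on a 14 mm shaft. The frame turns with the key: x is always along the wing, z up. A small nub on top marks the wing's -x end. Pinch it across its thickness from above.
- timer_key (a joint): How far the key is wound, rad: grows clockwise seen from above, hard stop at 2.4 (above 2.2 counts as fully wound). Starts at 0 to 0.4, so it takes two or more partial turns. Friction 0.06 N m plus up to 0.04 N m of spring resist; the key stays where it is left. At 0 the wing's x is along the timer's x.
- dryer: Bench dryer, fixed: flat aluminium box 150 x 150 mm, 66 mm tall, with a round air outlet with a wire grille on top, its rim 92 mm across and 69 mm above the underside. Origin: centre of its underside; z up.
- outlet (a point): Middle of the dryer's air outlet, 70 mm above the dryer's underside; z up. The tray's underside is to be held about 70 mm above this point (30 to 110 mm counts).
- tray: Loose bearing tray, about 0.2 kg: grey plate 130 (x) x 64 (y) x 8 mm. In its middle stands a black fin to grip, 44 mm long (x), 12 mm thick (y), top 60 mm above the tray's underside. At the +x end is the shallow pocket with the ball, at the -x end a fixed dark magnet, 22 mm across, 6 mm tall. Origin: centre of its underside; z up. It may lie turned any way round.
- fin (a point): Point in the middle of the tray's fin, 42 mm above the tray's underside and 18 mm below the fin's top; axes as the tray's. Pinch here across the 12 mm thickness (the point's y).
- pocket (a point): Middle of the tray's pocket, 45 mm along the tray's +x from its centre, at the height of the resting ball's centre, 13.5 mm above the tray's underside. The pocket is 26 mm across and only 2.5 mm deep with a flat floor: the ball can roll about 7 mm from its middle, and a tilt past about 45 degrees or a sudden jerk throws it out.
- ball_center (a point): Centre of the loose steel bearing ball, 16 mm across, 17 g, lying in the pocket; must stay in it.
- screwdriver: Screwdriver lying on the mat beyond the work; leave alone. Origin: its underside.
- wrench: Wrench lying on the mat beyond the work; leave alone. Origin: its underside.
- grease: Low jar, 60 mm across and 50 mm tall, standing at the left of the mat; leave alone. Origin: centre of its underside.
- spray: Spray can, 54 mm across and 160 mm tall, standing at the right of the mat; leave alone. Origin: centre of its underside.

How it is judged:
On the way, in this order (a step that is already met when the one before it is completed fails the run):
1. the key is wound to its stop (value of joint timer_key above 2.2 rad), for 0.2 s.
2. the tray is lifted by the gripper, ball in its pocket (height (world z) of tray above 0.04 m and contact force between the fingers and tray above 1 N and distance between ball_center and pocket below 0.013 m), for 0.2 s.
At the end, for the whole second after the job is handed in: Key at 2.2 rad or more; tray in the fingers only, underside 30 to 110 mm above the outlet, within 0.12 rad of level, under 20 mm/s and 0.15 rad/s; ball within 13 mm of the pocket middle and 22 mm of the outlet axis; bystanders within 30 mm of their starts (value of joint timer_key above 2.2 rad and distance between ball_center and pocket below 0.013 m and contact force between the fingers and tray above 1 N and contact force between tray and dryer below 0.05 N and z of tray in the frame of outlet between 0.03 and 0.11 m and horizontal distance between ball_center and outlet below 0.022 m and angle between tray's own z axis and vertical below 0.12 rad and linear speed of tray below 0.02 m/s and angular speed of tray below 0.15 rad/s and distance of each of screwdriver, wrench, grease, spray from where it was at the start of the episode below 0.03 m); the arm keeps its last pose, push and grip.
It fails at once if the ball leaves its pocket (distance between ball_center and pocket above 0.016 m).
It fails at once if the tray is tipped by more than 23 degrees (angle between tray's own z axis and vertical above 0.4 rad).
It fails at once if a tool, the jar or the can is knocked away by more than 30 mm (distance of any of screwdriver, wrench, grease, spray from where it was at the start of the episode above 0.03 m).
It also fails if it takes over 64 s, if anything falls off the work surface, if the arm or the gripper's body presses on something with over 40 N, if the wrist force passes 120 N, or if a joint passes its speed limit or range.

## Robot

A 7-joint arm with a two-finger parallel gripper is mounted at the origin on the work surface. World frame = base frame: x ahead of the robot, y to its left, z up, the work surface at z = 0. Lengths are in m, angles in rad, forces in N, time in s.
With the tool pointing down it reaches from about 0.35 to 0.9 m from the base axis. Payload 8.1 kg.
Tool frame: the origin (TCP) lies on the centre line of the jaws, within the pads' length; the fingertips stand 19 mm ahead of it and the grasp point (between the pads) is the TCP (arm.tip_reach is the distance from the TCP to the fingertips, in m); z points along the fingers, y is the line along which they close (so a half turn about z gives the same grasp; the last joint's range is limited). The gripper opens to 92 mm and grips with 3 to 60 N. Pads are 19 mm wide; open, the fingers measure 130 mm over their backs; the gripper's body (75 mm by 190 mm) begins 47 mm behind the grasp point.
Start: joints at [1.136, 0.434, 0.025, 1.573, -0.012, 1.134, -0.075], TCP at [0.204, -0.591, 0.246] pointing down, gripper open.
Joint ranges: [-2.62, 2.62], [-0.44, 2.09], [-1.27, 1.32], [0.08, 2.57], [-1.32, 4.46], [0.12, 2], [-2.74, 2.74]. Speed limits (rad/s): [2.22, 2.22, 3.01, 3.01, 3.14, 3.14, 3.14].

## Interface

Orientations are given as a rotation vector (axis times angle).
In Python, from cell import arm gives the robot as it stands.
- The arm moves only by the tool arm_command, never from a script. Its argument "targets" is a list that holds one entry, the list of rows, each a list of 6 numbers: the shift along the tool's x, y, z in m, then the turn, a rotation vector about the tool's x, y, z in rad. A call has 1 to 10 rows; each row shifts and turns the commanded pose from where the row before left it, along the tool's axes as they then stand; what a row does not reach is not made up. A row lasts 1/8 s, in which the tool goes at most 62.5 mm and 10.7 degrees, less where a joint would pass 70% of its speed; a pose out of reach is approached as far as the arm can. A call with a gripper value outside its range is refused whole. "jaw" is the finger opening in m, from 0 to 0.0918, set as the call begins (left out, the last holds). The fingers move at their own pace and stop on an object; "newtons" is the grip in N (left out, the last holds). Time passes only in rows, so rows that do not move let the fingers close. It gives the time, the measured TCP pose, the force, the opening and the grip force at its end, in the units of the state.
- arm.observe(): the state, without advancing time (a new reading comes with each control period).
- arm.get_image(name): name is "side" or "top" or "wrist"; returns a dict with "pixels" (384x512x3 uint8, red, green, blue), "z_map" (384x512 float32, m along the optical axis (not along the pixel's ray), 0 where there is no reading), "fx", "fy", "cx", "cy" (pixels), "xyz" and "rotation" of the camera in the world; the wrist camera has in their place "T_tool_cam" (4x4, takes a point from camera to tool coordinates, whose origin is the TCP and whose axes are the flange's). Camera axes: x right, y down, z forward; pixel columns grow to the right and rows downward; lengths in m; the calibration is good to about 2 mm. The wrist camera is an equidistant fisheye: a pixel r from the principal point sees the ray r / f radians off the axis. A picture is of the moment at which its call begins: read the wrist's pose just before it.
- arm.sign_off(): hands the job in; it is judged then, once.
The state is a dict: "clock": time; "joints": joint angles; "dq": joint speeds; "joint_efforts": joint torques, N m; "position": TCP position; "ee_rot": TCP orientation; "force": force on the tool from outside, world axes, zero at the start; "ft_torque": the same for the moment, N m; "width": opening from 0.0 (shut) to 1.0 (fully open); "gripper_force": force on a finger pad.
Only numpy, scipy, OpenCV 4.12 (cv2) and the standard library are available. Lean on these libraries where they do the work, as an engineer would, in place of code of your own. Each camera call takes 0.05 s, during which the arm holds its last target. There are 200 camera calls.

## Working session

There is one attempt and no reset: what is moved stays moved. The work goes in short steps, Python scripts to look and compute and a tool call to move; the robot and the scene stay as the last step left them, time stands still between calls to the robot, and variables do not carry over. Pictures are saved under pics/ and viewed, at most 10 in all, crops included, and the job is handed in when it is done.

Besides the shell and the picture viewer there is one more tool, called after "Request:" as name([rows], argument=value, ...), one row to a line, values as JSON. arm_command: Moves the arm, as the interface text tells. Its arguments: {"type":"object","properties":{"targets":{"type":"array","items":{"type":"array","items":{"type":"array","items":{"type":"number"}}}},"jaw":{"type":"number"},"newtons":{"type":"number"}},"required":["targets"]}

```bash
mkdir -p pics; cat > h.py <<'E'
import numpy as np, cv2
from scipy.spatial.transform import Rotation as R
from cell import arm
def save(im,n): cv2.imwrite('pics/'+n,im['pixels'][:,:,::-1])
def cloud(im):
    z=im['z_map']; v,u=np.mgrid[:z.shape[0],:z.shape[1]]
    p=np.stack([(u-im['cx'])/im['fx']*z,(v-im['cy'])/im['fy']*z,z],-1)
    Rm=np.array(im['rotation'])
    if Rm.shape!=(3,3): Rm=R.from_rotvec(Rm.ravel()).as_matrix()
    return p@Rm.T+np.array(im['xyz'])
E
python3 - <<'E'
from h import *
s=arm.observe(); print(s)
im=arm.get_image('top'); save(im,'top.png'); np.savez('top.npz',c=cloud(im),p=im['pixels'])
print(im['xyz'],im['rotation'],im['fx'])
im=arm.get_image('side'); save(im,'side.png'); np.savez('side.npz',c=cloud(im),p=im['pixels'])
E
```

```text
{'clock': 0.0, 'joints': array([ 1.13637145,  0.4352279 ,  0.02498946,  1.57407704, -0.01160373,
        1.13400044, -0.07509864]), 'dq': array([-7.33099613e-06, -4.18157622e-04,  3.23590150e-04, -4.84495012e-04,
        8.96919989e-04,  8.81178142e-04, -6.04861999e-04]), 'joint_efforts': array([-3.92170041e-04, -6.67853093e+01,  9.84536223e-01, -3.14459431e+01,
       -6.05199533e-02,  4.28507896e-02,  1.35092664e-04]), 'position': array([ 0.20339271, -0.59047914,  0.24494984]), 'ee_rot': array([-3.09698001e+00, -5.18459739e-01,  6.30787440e-04]), 'force': array([-0.03191398, -0.19663548, -0.69606198]), 'ft_torque': array([0.01131084, 0.00500654, 0.04988288]), 'gripper_force': 0.0, 'width': 1.0043403920358531}
[ 0.53014988 -0.00277735  1.35106108] [-2.20221662  2.16566517 -0.07864822] 488.30489961970034
```

View pics/top.png

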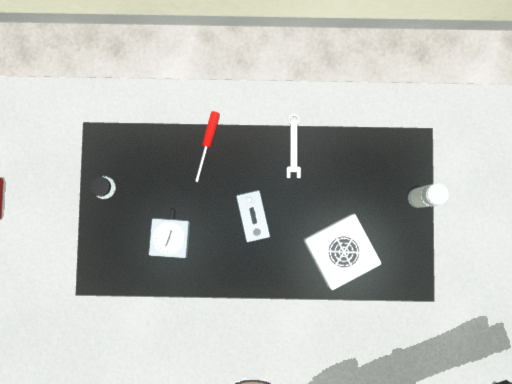

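Timer is at px (169,238), the tray at (253,216) with its dark magnet near (257,232), and the dryer at (343,252). Next I measure these and zoom in.

```bash
python3 - <<'E'
from h import *
d=np.load('top.npz');c=d['c'];p=d['p']
big=lambda a,b,x,y,k:cv2.resize(p[b:y,a:x,::-1],None,fx=k,fy=k,interpolation=cv2.INTER_CUBIC)
o=np.hstack([big(144,208,194,268,7),big(230,185,275,245,7)]); cv2.imwrite('pics/crop.png',o[:600,:800]); print(o.shape)
def reg(n,a,b,x,y,lo,hi):
    q=c[b:y,a:x]; m=(q[...,2]>lo)&(q[...,2]<hi); pts=q[m]
    vv,uu=np.nonzero(m); 
    (cx,cy),(w,h),an=cv2.minAreaRect(pts[:,:2].astype(np.float32)*1000)
    print(n,len(pts),'med z',np.median(pts[:,2]).round(4),'mean',pts[:,:2].mean(0).round(4),'rect',round(cx,1),round(cy,1),round(w,1),round(h,1),round(an,1))
    e,V=np.linalg.eigh(np.cov(pts[:,:2].T)); print('   axis deg',np.degrees(np.arctan2(V[1,1],V[0,1])).round(1), np.sqrt(e))
print(c[270,250], c[225,130])
reg('timer',140,200,200,270,.025,.046)
reg('key',140,200,200,270,.06,.1)
reg('tray',225,180,280,250,.004,.02)
reg('fin',225,180,280,250,.04,.07)
reg('dryer',295,205,390,300,.055,.08)
reg('outlet',295,205,390,300,.0675,.08)
E
```

```text
(420, 665, 3)
[ 0.41706946  0.01324021 -0.00503447] [ 5.35097273e-01  3.46773585e-01 -4.36264781e-04]
timer 1253 med z 0.0412 mean [0.503  0.2306] rect 516.4 231.9 101.8 127.7 87.2
   axis deg 61.5 [0.03013471 0.0303225 ]
key 86 med z 0.082 mean [0.5028 0.231 ] rect 502.6 231.8 10.8 43.1 72.6
   axis deg 163.5 [0.00317491 0.01281519]
tray 1846 med z 0.0078 mean [0.5686 0.0097] rect 570.1 10.4 190.1 149.5 0.9
   axis deg -176.4 [0.03719754 0.05008226]
fin 76 med z 0.0622 mean [0.5655 0.0081] rect 565.9 8.2 43.6 11.7 13.5
   axis deg -166.0 [0.00350051 0.01281483]
dryer 3302 med z 0.0694 mean [ 0.4749 -0.2287] rect 474.3 -230.4 151.9 150.3 28.6
   axis deg -157.1 [0.04321518 0.04335653]
outlet 2399 med z 0.0705 mean [ 0.4752 -0.2295] rect 475.0 -229.0 147.8 148.6 28.3
   axis deg 83.6 [0.03998656 0.04057538]
```

View pics/crop.png

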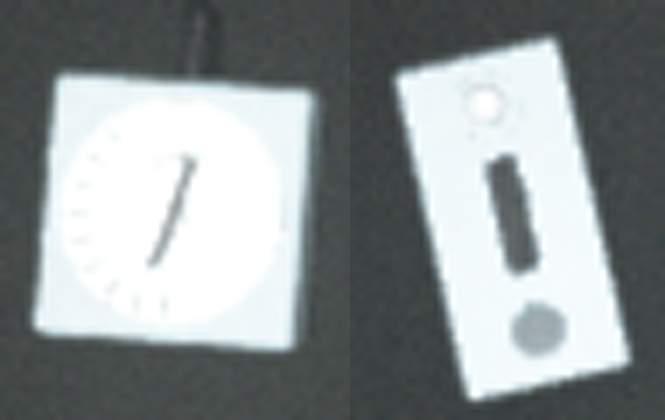

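Request:
arm_command([
  [[0.049,-0.034,0,0,0,0],[0.049,-0.034,0,0,0,0],[0.049,-0.034,0,0,0,0],[0.049,-0.034,0,0,0,0],[0.049,-0.034,0,0,0,0],[0.049,-0.034,0,0,0,0],[0.049,-0.034,0,0,0,0]],
], jaw=0.09)

```text
clock: 0.98
position: [0.4511, -0.2525, 0.2456]
ee_rot: [3.098, 0.518, -0.0]
force: [1.1, -0.2, 0.3]
width: 0.979
gripper_force: 0.0
```

Request:
arm_command([
  [[0.0206,-0.0437,0,0,0,0],[0.0206,-0.0437,0,0,0,0],[0.0206,-0.0437,0,0,0,0],[0.0206,-0.0437,0,0,0,0],[0.0206,-0.0437,0,0,0,0],[0.0206,-0.0437,0,0,0,0],[0.0206,-0.0437,0,0,0,0],[0.0206,-0.0437,0,0,0,0],[0.0206,-0.0437,0,0,0,0],[0.0206,-0.0437,0,0,0,0]],
])

```text
clock: 2.22
position: [0.5027, 0.2274, 0.2454]
ee_rot: [3.098, 0.518, -0.001]
force: [1.6, 0.1, 0.6]
width: 0.978
gripper_force: 0.0
```

Request:
arm_command([
  [[0,0,0,0,0,-0.18],[0,0,0,0,0,-0.18],[0,0,0,0,0,-0.18],[0,0,0,0,0,-0.18],[0,0,0,0,0,-0.18],[0,0,0,0,0,-0.18],[0,0,0,0,0,-0.18],[0,0,0,0,0,-0.18],[0,0,0,0,0,-0.18],[0,0,0,0,0,-0.18]],
])

```text
clock: 3.48
position: [0.5026, 0.2258, 0.2454]
ee_rot: [-1.512, -2.754, 0.001]
force: [-0.4, 0.9, -0.4]
width: 0.977
gripper_force: 0.0
```

Request:
arm_command([
  [[0,0,0,0,0,-0.18],[0,0,0,0,0,-0.18],[0,0,0,0,0,-0.18],[0,0,0,0,0,-0.18],[0,0,0,0,0,0],[0,0,0,0,0,0]],
])

```text
clock: 4.22
position: [0.5027, 0.2259, 0.2455]
ee_rot: [-0.46, -3.107, 0.0]
force: [0.5, -0.8, 0.2]
width: 0.979
gripper_force: 0.0
```

```bash
cat >> h.py <<'E'
def rel(target,heading):
    """shift in tool axes to world target, turn about tool z to put tool x at heading (deg)"""
    s=arm.observe(); M=R.from_rotvec(s['ee_rot']).as_matrix()
    h=np.degrees(np.arctan2(M[1,0],M[0,0]))
    print('t',s['clock'],'pos',s['position'].round(4),'heading',h.round(1),'tilt',np.degrees(np.arccos(-M[2,2])).round(2))
    print('q',s['joints'].round(2),'F',s['force'].round(1),'T',s['ft_torque'].round(2),'w',s['width'],s['gripper_force'])
    print('shift',(M.T@(np.array(target)-s['position'])).round(4),'turn z',-np.radians((heading-h+180)%360-180).round(3))
    # tilt correction: small rotvec about tool x,y bringing tool z to world down
    print('level rot',np.cross([0,0,1],M.T@[0,0,-1]).round(4))
def wcloud(im):
    """wrist fisheye points in world (needs pose read just before)"""
    s=arm.observe(); z=im['z_map']; v,u=np.mgrid[:z.shape[0],:z.shape[1]]
    x=(u-im['cx'])/im['fx']; y=(v-im['cy'])/im['fy']; r=np.hypot(x,y)+1e-9
    k=np.tan(np.minimum(r,1.4))/r*z
    p=np.stack([x*k,y*k,z],-1); T=im['T_tool_cam']
    p=p@T[:3,:3].T+T[:3,3]
    return p@R.from_rotvec(s['ee_rot']).as_matrix().T+s['position']
def reg(n,pts):
    (cx,cy),(w,h),an=cv2.minAreaRect(pts[:,:2].astype(np.float32)*1000)
    e,V=np.linalg.eigh(np.cov(pts[:,:2].T))
    print(n,len(pts),'z',np.median(pts[:,2]).round(4),'mean',pts[:,:2].mean(0).round(4),'rect',round(cx,1),round(cy,1),round(w,1),round(h,1),round(an,1),'axis',np.degrees(np.arctan2(V[1,1],V[0,1])).round(1))
E
python3 - <<'E'
from h import *
rel([.5025,.2315,.07],163)
im=arm.get_image('wrist'); save(im,'w1.png'); c=wcloud(im)
m=(c[...,2]>.06)&(c[...,2]<.1)&(np.hypot(c[...,0]-.5025,c[...,1]-.2315)<.04); reg('key',c[m])
m=(c[...,2]>.035)&(c[...,2]<.046)&(np.hypot(c[...,0]-.5025,c[...,1]-.2315)<.08); reg('dial',c[m])
E
```

```text
t 4.225 pos [0.5027 0.2259 0.2455] heading 163.2 tilt 0.02
q [ 0.16  0.49 -0.97  1.7   0.43  1.18  0.36] F [ 0.5 -0.8  0.2] T [ 0.11 -0.17 -0.02] w 0.9790118513854258 0.0
shift [0.0018 0.0053 0.1755] turn z 0.003
level rot [-0.0002 -0.0004  0.    ]
key 423 z 0.0835 mean [0.5   0.234] rect 501.6 233.7 10.0 43.4 72.2 axis 162.2
dial 6394 z 0.0428 mean [0.499  0.2338] rect 501.8 233.0 100.3 101.6 86.7 axis 54.5
```

View pics/w1.png

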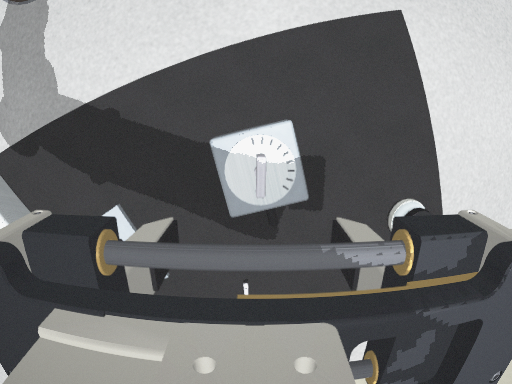

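Wrist view: dial centred at about (260,170), nub at its top (262,157) just past the second tick, scale running clockwise. That fits the top view. Descending onto the key.

Request:
arm_command([
  [[0.0026,0.006,0.03,0,0,0.01],[0,0,0.03,0,0,0],[0,0,0.03,0,0,0],[0,0,0.03,0,0,0],[0,0,0.03,0,0,0],[0,0,0.0255,0,0,0],[0,0,0,0,0,0],[0,0,0,0,0,0]],
])

```text
clock: 5.28
position: [0.5024, 0.2331, 0.0712]
ee_rot: [0.47, 3.105, 0.001]
force: [0.8, 0.1, -0.4]
width: 0.98
gripper_force: 0.0
```

Request:
arm_command([
  [[0,0,0,0,0,0],[0,0,0,0,0,0],[0,0,0,0,0,0],[0,0,0,0,0,0],[0,0,0,0,0,0],[0,0,0,0,0,0],[0,0,0,0,0,0],[0,0,0,0,0,0]],
], jaw=0.0, newtons=25)

```text
clock: 6.28
position: [0.502, 0.2326, 0.0702]
ee_rot: [-0.469, -3.106, 0.0]
force: [0.2, -0.1, -0.1]
width: 0.156
gripper_force: 0.0
```

```bash
python3 - <<'E'
from h import *
rel([.502,.2325,.07],162.5)
E
```

```text
t 6.275 pos [0.502  0.2326 0.0702] heading 162.8 tilt 0.0
q [ 0.03  0.68 -0.82  1.88  0.64  0.87  0.16] F [ 0.2 -0.1 -0.1] T [ 0.07 -0.11  0.03] w 0.15598821333428417 0.00016109226635308005
shift [-0.     -0.0001  0.0002] turn z 0.006
level rot [-0.     -0.0001  0.    ]
```

Request:
arm_command([
  [[0,0,0,0,0,0],[0,0,0,0,0,0],[0,0,0,0,0,0],[0,0,0,0,0,0.1],[0,0,0,0,0,0.1],[0,0,0,0,0,0.1]],
])

```text
clock: 7.02
position: [0.502, 0.2326, 0.0702]
ee_rot: [-0.933, -3.0, -0.0]
force: [-0.0, 2.3, -2.1]
width: 0.125
gripper_force: 25.0
```

```bash
python3 - <<'E'
from h import *
rel([.502,.2325,.07],42)
E
```

```text
t 7.025 pos [0.502  0.2326 0.0702] heading 145.5 tilt 0.0
q [-0.01  0.65 -0.74  1.89  0.59  0.83 -0.09] F [-0.   2.3 -2.1] T [ 0.26 -0.23  0.06] w 0.1254894103610532 24.997978806495667
shift [-0.0001 -0.0001  0.0002] turn z 1.806
level rot [ 0.     -0.0001  0.    ]
```

Request:
arm_command([
  [[0,0,0,0,0,0.13],[0,0,0,0,0,0.13],[0,0,0,0,0,0.13],[0,0,0,0,0,0.13],[0,0,0,0,0,0.13],[0,0,0,0,0,0.13],[0,0,0,0,0,0.13],[0,0,0,0,0,0.13],[0,0,0,0,0,0.13],[0,0,0,0,0,0.13]],
])

```text
clock: 8.28
position: [0.5011, 0.2323, 0.0701]
ee_rot: [-2.559, -1.823, 0.003]
force: [-2.0, -0.9, 1.8]
width: 0.129
gripper_force: 25.0
```

```bash
python3 - <<'E'
from h import *
rel([.502,.2325,.07],42)
E
```

```text
t 8.275 pos [0.5011 0.2323 0.0701] heading 70.9 tilt 0.1
q [-0.24  0.57 -0.41  1.91  0.32  0.74 -1.17] F [-2.  -0.9  1.8] T [-0.03  0.52  0.14] w 0.1293382605782166 24.997452199459076
shift [0.0005 0.0007 0.0001] turn z 0.505
level rot [-0.0011  0.0013  0.    ]
```

Request:
arm_command([
  [[0,0,0,0,0,0.1],[0,0,0,0,0,0.1],[0,0,0,0,0,0.1],[0,0,0,0,0,0.08],[0,0,0,0,0,0],[0,0,0,0,0,0]],
])

```text
clock: 9.02
position: [0.501, 0.2325, 0.0701]
ee_rot: [-2.853, -1.316, 0.003]
force: [-6.4, -0.3, 4.0]
width: 0.126
gripper_force: 25.0
```

```bash
python3 - <<'E'
from h import *
rel([.502,.2325,.07],42)
E
```

```text
t 9.025 pos [0.501  0.2325 0.0701] heading 49.5 tilt 0.1
q [-0.31  0.55 -0.31  1.91  0.25  0.72 -1.47] F [-6.4 -0.3  4. ] T [-0.06  1.27  0.05] w 0.12636325318738859 25.000576078891754
shift [0.0007 0.0008 0.0001] turn z 0.131
level rot [-0.0008  0.0016  0.    ]
```

Request:
arm_command([
  [[0,0,0,0,0,0.05],[0,0,0,0,0,0.05],[0,0,0,0,0,0.05],[0,0,0,0,0,0],[0,0,0,0,0,0]],
])

```text
clock: 9.65
position: [0.5009, 0.2326, 0.0701]
ee_rot: [-2.943, -1.098, 0.003]
force: [-5.2, -0.1, 4.6]
width: 0.129
gripper_force: 25.0
```

```bash
python3 - <<'E'
from h import *
rel([.502,.2325,.07],42)
E
```

```text
t 9.65 pos [0.5009 0.2326 0.0701] heading 40.9 tilt 0.11
q [-0.33  0.55 -0.27  1.91  0.21  0.71 -1.59] F [-5.2 -0.1  4.6] T [ 0.01  1.28 -0.02] w 0.12883169991161247 25.000724494457245
shift [0.0008 0.0008 0.0001] turn z -0.019
level rot [-0.0008  0.0018  0.    ]
```

Request:
arm_command([
  [[0,0,0,0,0,0.05],[0,0,0,0,0,0.05],[0,0,0,0,0,0.05],[0,0,0,0,0,0.05],[0,0,0,0,0,0],[0,0,0,0,0,0]],
])

```text
clock: 10.4
position: [0.501, 0.2328, 0.0701]
ee_rot: [3.038, 0.8, -0.002]
force: [-5.4, 0.2, 3.8]
width: 0.132
gripper_force: 26.8
```

```bash
python3 - <<'E'
from h import *
rel([.502,.2325,.07],42)
E
```

```text
t 10.4 pos [0.501  0.2328 0.0701] heading 29.5 tilt 0.09
q [-0.37  0.54 -0.22  1.92  0.17  0.7  -1.75] F [-5.4  0.2  3.8] T [0.15 1.14 0.43] w 0.13245707822967126 26.795266550034285
shift [0.0007 0.0007 0.0001] turn z -0.218
level rot [-0.0004  0.0015  0.    ]
```

Moment has risen to 0.43 N m, well above the friction, so this is the stop. Releasing, rising and checking.

Request:
arm_command([
  [[0,0,0,0,0,0],[0,0,0,0,0,0],[0,0,0,0,0,0],[0,0,0,0,0,0],[0,0,0,0,0,0],[0,0,0,0,0,0],[0,0,0,0,0,0]],
], jaw=0.05)

```text
clock: 11.28
position: [0.502, 0.2326, 0.0702]
ee_rot: [3.039, 0.795, 0.0]
force: [0.1, -0.5, 0.1]
width: 0.544
gripper_force: 0.0
```

Request:
arm_command([
  [[0,0,-0.02,0,0,0],[0,0,-0.04,0,0,0],[0,0,-0.04,0,0,0],[0,0,-0.04,0,0,0],[0,0,-0.04,0,0,0],[0,0,0,0,0,0],[0,0,0,0,0,0]],
])

```text
clock: 12.15
position: [0.5017, 0.2323, 0.2497]
ee_rot: [3.039, 0.795, -0.001]
force: [-0.4, -0.1, -1.0]
width: 0.545
gripper_force: 0.0
```

```bash
python3 - <<'E'
from h import *
rel([.5655,.008,.2],13.7)
im=arm.get_image('wrist'); save(im,'w2.png'); c=wcloud(im)
m=(c[...,2]>.06)&(c[...,2]<.1)&(np.hypot(c[...,0]-.5025,c[...,1]-.2315)<.04); reg('key',c[m])
m=(c[...,2]>.04)&(c[...,2]<.08)&(np.hypot(c[...,0]-.566,c[...,1]-.008)<.04); print(m.sum())
if m.sum()>20: reg('fin',c[m])
cv2.imwrite('pics/w2.png',cv2.resize(im['pixels'][60:320,90:430,::-1],None,fx=2.2,fy=2.2))
E
```

```text
t 12.15 pos [0.5017 0.2323 0.2497] heading 29.3 tilt 0.04
q [-0.34  0.33 -0.25  1.73  0.09  1.09 -1.68] F [-0.4 -0.1 -1. ] T [-0.    0.04 -0.05] w 0.5445719348836157 0.0
shift [-0.0542  0.2268  0.0497] turn z 0.273
level rot [ 0.0001  0.0007 -0.    ]
key 421 z 0.0829 mean [0.5027 0.2338] rect 501.0 232.8 44.3 10.0 39.4 axis -140.3
326
fin 326 z 0.0597 mean [0.5727 0.0142] rect 572.7 11.4 28.1 13.7 13.1 axis -166.1
```

View pics/w2.png

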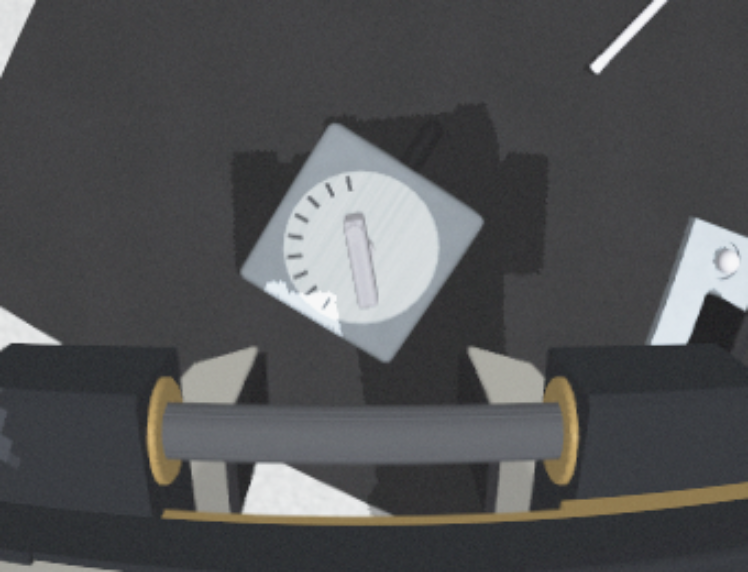

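The nub at (353,218) points at the last tick (348,183). The wing axis is at 39.6°, which gives about 2.4 rad, so the key is fully wound. Next: over the tray.

Request:
arm_command([
  [[-0.009,0.0378,0,0,0,0],[-0.009,0.0378,0,0,0,0],[-0.009,0.0378,0,0,0,0],[-0.009,0.0378,0,0,0,0],[-0.009,0.0378,0,0,0,0],[-0.009,0.0378,0,0,0,0.135],[0,0,0.02,0,0,0.135],[0,0,0,0,0,0],[0,0,0,0,0,0]],
])

```text
clock: 13.32
position: [0.5657, 0.0091, 0.23]
ee_rot: [-3.118, -0.385, 0.002]
force: [1.2, 0.1, 0.5]
width: 0.541
gripper_force: 0.0
```

```bash
python3 - <<'E'
from h import *
rel([.5655,.008,.042],13.8)
im=arm.get_image('wrist'); save(im,'w3.png'); c=wcloud(im); d=np.hypot(c[...,0]-.566,c[...,1]-.008)
m=(c[...,2]>.045)&(c[...,2]<.07)&(d<.035); reg('fin',c[m])
m=(c[...,2]>.003)&(c[...,2]<.014)&(d<.085)
h=im['pixels'].astype(int); m&=h.sum(-1)>240; reg('tray',c[m])
E
```

```text
t 13.325 pos [0.5657 0.0091 0.23  ] heading 14.1 tilt 0.06
q [-0.03  0.36 -0.11  1.73  0.04  1.05 -1.48] F [1.2 0.1 0.5] T [0.   0.01 0.02] w 0.5409652403466872 0.0
shift [-0.0003  0.0011  0.188 ] turn z 0.005
level rot [-0.0004  0.001   0.    ]
fin 463 z 0.0639 mean [0.5669 0.009 ] rect 565.5 8.6 43.3 11.0 14.3 axis -166.0
tray 4563 z 0.012 mean [0.5692 0.0098] rect 563.4 8.3 134.5 66.6 13.8 axis -166.1
```

View pics/w3.png

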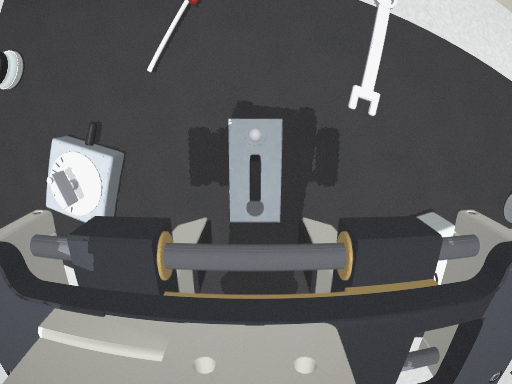

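The view shows the tray straight ahead: ball at (255,134), fin at (255,175), magnet at (255,208), with fin and jaw aligned. Descending and gripping.

Request:
arm_command([
  [[0,0.0008,0.03,0,0,0],[0,0,0.03,0,0,0],[0,0,0.03,0,0,0],[0,0,0.03,0,0,0],[0,0,0.025,0,0,0],[0,0,0.02,0,0,0],[0,0,0.015,0,0,0],[0,0,0.0075,0,0,0],[0,0,0,0,0,0],[0,0,0,0,0,0]],
])

```text
clock: 14.62
position: [0.5667, 0.0077, 0.0434]
ee_rot: [3.119, 0.379, 0.002]
force: [0.1, -0.1, -0.9]
width: 0.54
gripper_force: 0.0
```

Request:
arm_command([
  [[0,0,0,0,0,0],[0,0,0,0,0,0],[0,0,0,0,0,0],[0,0,0,0,0,0],[0,0,0,0,0,0],[0,0,0,0,0,0],[0,0,0,0,0,0],[0,0,0,0,0,0],[0,0,0,0,0,0]],
], jaw=0.0, newtons=25)

```text
clock: 15.75
position: [0.5662, 0.0078, 0.0428]
ee_rot: [-3.119, -0.379, 0.0]
force: [-1.1, 2.1, 2.2]
width: 0.13
gripper_force: 25.0
```

```bash
python3 - <<'E'
from h import *
rel([.5655,.008,.043],13.8)
E
```

```text
t 15.75 pos [0.5662 0.0078 0.0428] heading 13.9 tilt 0.01
q [-0.04  0.59 -0.09  1.91  0.09  0.65 -1.52] F [-1.1  2.1  2.2] T [0.39 0.23 0.01] w 0.12967213844196798 25.00023365020752
shift [-0.0006 -0.0004 -0.0002] turn z 0.001
level rot [-0.0001  0.      0.    ]
```

Request:
arm_command([
  [[0,0,-0.002,0,0,0],[0,0,-0.006,0,0,0],[0,0,-0.012,0,0,0],[0,0,-0.016,0,0,0],[0,0,-0.016,0,0,0],[0,0,-0.014,0,0,0],[0,0,-0.01,0,0,0],[0,0,-0.005,0,0,0],[0,0,0,0,0,0],[0,0,0,0,0,0]],
], newtons=35)

```text
clock: 17.0
position: [0.5659, 0.0075, 0.1232]
ee_rot: [3.119, 0.379, -0.001]
force: [0.1, 0.8, -2.5]
width: 0.127
gripper_force: 35.0
```

Request:
arm_command([
  [[0,0,-0.004,0,0,0],[0,0,-0.008,0,0,0],[0,0,-0.012,0,0,0],[0,0,-0.014,0,0,0],[0,0,-0.012,0,0,0],[0,0,-0.006,0,0,0],[0,0,-0.003,0,0,0],[0,0,0,0,0,0],[0,0,0,0,0,0]],
])

```text
clock: 18.12
position: [0.5659, 0.0076, 0.1823]
ee_rot: [3.119, 0.379, -0.001]
force: [0.8, -0.0, -1.8]
width: 0.129
gripper_force: 35.0
```

```bash
python3 - <<'E'
from h import *
h=np.radians(13.9); rel([.475-.045*np.cos(h),-.2295-.045*np.sin(h),.183],13.9)
im=arm.get_image('wrist'); save(im,'w4.png'); c=wcloud(im)
d=np.hypot(c[...,0]-.566,c[...,1]-.008); m=(c[...,2]>.09)&(c[...,2]<.135)&(d<.09)&(d>.02)
pts=c[m];A=np.c_[pts[:,:2],np.ones(len(pts))];k=np.linalg.lstsq(A,pts[:,2],rcond=None)[0];print(len(pts),'plane slope',k)
im=arm.get_image('side'); save(im,'side2.png')
E
```

```text
t 18.125 pos [0.5659 0.0076 0.1823] heading 13.9 tilt 0.05
q [-0.03  0.41 -0.11  1.79  0.05  0.95 -1.49] F [ 0.8 -0.  -1.8] T [ 0.01 -0.03  0.01] w 0.12852516295899385 34.999483823776245
shift [-0.19    0.2084 -0.0006] turn z -0.001
level rot [-0.0001  0.0008  0.    ]
0 plane slope [0. 0. 0.]
```

View pics/side2.png

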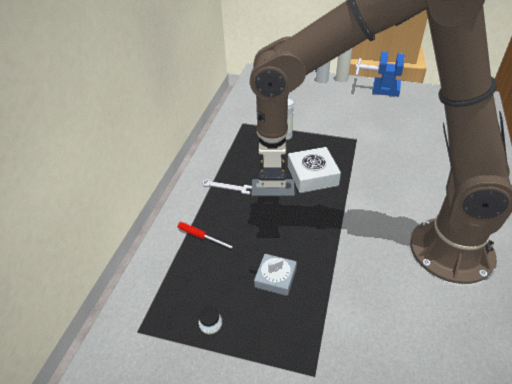

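View pics/w4.png

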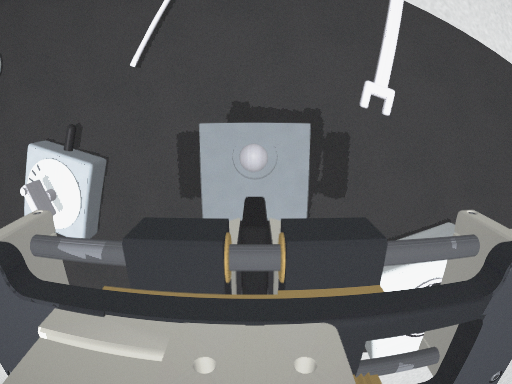

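Tray is up and level, with the ball resting in its pocket at (254,157). I'm carrying it over smoothly, keeping the motion going across both calls.

Request:
arm_command([
  [[-0.0019,0.0021,0,0,0,0],[-0.0038,0.0042,0,0,0,0],[-0.0076,0.0083,0,0,0,0],[-0.0114,0.0125,0,0,0,0],[-0.0152,0.0167,0,0,0,0],[-0.0171,0.0188,0,0,0,0],[-0.019,0.0208,0,0,0,0],[-0.019,0.0208,0,0,0,0],[-0.019,0.0208,0,0,0,0],[-0.019,0.0208,0,0,0,0]],
])

```text
clock: 19.48
position: [0.4706, -0.1676, 0.1829]
ee_rot: [3.118, 0.377, 0.0]
force: [0.3, -0.0, -2.3]
width: 0.13
gripper_force: 35.0
```

Request:
arm_command([
  [[-0.0171,0.0188,0,0,0,0],[-0.0152,0.0167,0,0,0,0],[-0.0114,0.0125,0,0,0,0],[-0.0076,0.0083,0,0,0,0],[-0.0038,0.0042,0,0,0,0],[-0.0019,0.0021,0,0,0,0],[0,0,0,0,0,0],[0,0,0,0,0,0],[0,0,0,0,0,0]],
])

```text
clock: 20.6
position: [0.4318, -0.2399, 0.1827]
ee_rot: [-3.118, -0.38, -0.0]
force: [0.8, 0.2, -1.9]
width: 0.13
gripper_force: 35.0
```

```bash
python3 - <<'E'
from h import *
h=np.radians(13.9); rel([.475-.045*np.cos(h),-.2295-.045*np.sin(h),.183],13.9)
im=arm.get_image('wrist'); save(im,'w5.png'); c=wcloud(im); p=arm.observe()['position']
d=np.hypot(c[...,0]-p[0],c[...,1]-p[1]); m=(c[...,2]>.135)&(c[...,2]<.162)&(d<.075)&(d>.02)
pts=c[m];A=np.c_[pts[:,:2],np.ones(len(pts))];k=np.linalg.lstsq(A,pts[:,2],rcond=None)[0];print(len(pts),'plane slope',k,np.median(pts[:,2]))
print('ball px region',c[157,254], 'pocket est', p[:2]+.045*np.array([np.cos(h),np.sin(h)]))
g=im['pixels']; cc=cv2.HoughCircles(cv2.cvtColor(g,cv2.COLOR_RGB2GRAY),cv2.HOUGH_GRADIENT,1,20,param1=80,param2=15,minRadius=8,maxRadius=30)
t=arm.get_image('top'); save(t,'top2.png'); ct=cloud(t); m=(ct[...,2]>.055)&(ct[...,2]<.08)&(ct[...,1]<-.1)&(ct[...,1]>-.36)&(ct[...,0]>.33)&(ct[...,0]<.6); reg('dryer',ct[m])
o=np.hstack([cv2.resize(g[:, :, ::-1],(400,300)),cv2.resize(t['pixels'][130:310,230:470,::-1],(400,300))]); cv2.imwrite('pics/fin.png',o)
E
```

```text
t 20.6 pos [ 0.4318 -0.2399  0.1827] heading 13.9 tilt 0.0
q [ 0.42  0.29 -0.03  1.97  0.01  0.88 -0.94] F [ 0.8  0.2 -1.9] T [ 0.03  0.   -0.02] w 0.1303222945640332 34.99956429004669
shift [-0.0006  0.0003 -0.0003] turn z -0.0
level rot [-0.     -0.0001  0.    ]
8962 plane slope [-0.0077906   0.0002553   0.15531181] 0.15150944675243028
ball px region [ 0.47643814 -0.22846364  0.16599143] pocket est [ 0.47544483 -0.22914788]
dryer 1844 z 0.0692 mean [ 0.5029 -0.2167] rect 486.0 -224.6 125.8 151.4 28.6 axis 110.3
```

View pics/fin.png

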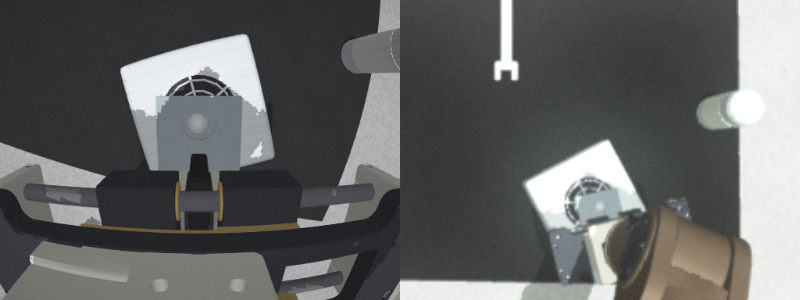

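The picture shows the ball in its pocket, within about 2 mm of the outlet axis, with the tray level about 70 mm up and clear of everything. Handing in.

```bash
python3 -c "
from cell import arm
print(arm.sign_off())"
```

```text
the job is handed in; nothing more can be done
None
```

The job is handed in at about 21 s on the robot's clock: the key is wound to its stop (about 2.4 rad), and the tray is gripped, level and still about 70 mm above the dryer with the ball in its pocket, about 2 mm from the outlet axis by my measurement; no verdict was returned.

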